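# Kit glass covers and foot brackets into the packing tray

### The job

Slide the grey rack's keeper fully open, then lift each glass cover up out of its slot and stand it on the floor of a free slot in the plywood tray, and lay each steel foot bracket flat in a compartment of its own with its tab sticking out through the front notch. When everything is loaded, swing the tray's retaining arm fully across over the glass. The glass is fragile: hold it with a light grip (under 50 N per finger), keep it upright and set it down softly, and leave the other things on the bench where they are.

Things in the scene. Friction and masses are not known exactly. Their poses are not given: they have to be found in the camera images.
- rack: Fixed grey plastic slotted rack holding the glass at the start. Origin: centre of its underside. Three slots side by side at y = -56, 0, +56 mm in its frame, each 14 mm wide in y and 92 mm long in x (x = 0 is the slot's middle). Slot floor at z = 6 mm, comb tops at z = 56 mm. The base reaches x = -63 to +103, y = -105 to +105 mm.
- keeper (a joint): Aluminium keeper of the rack, a bar along the rack's y over the middle of the glass tops (bar 114 to 124 mm above the bench), on two legs that run on side rails. Slides along the rack's +x (away from the robot). 0 m = shut over the glass, 0.065 m = end stop, fully open. Needs 1 to 2 N; stays where left.
- keeper_knob (a point): Top centre of the keeper's upright round steel knob, 18 mm diameter, standing 34 mm above the bar (top 158 mm above the bench).
- tray: Fixed plywood kit tray, base 6 mm thick, 205 x 180 mm. Origin: centre of its underside; x points away from the robot, y left. Rear part: three glass slots; front (robot) part: three bracket compartments.
- tray_slots (a point): On the floor (tray z = 6 mm) of the tray's middle glass slot, at its middle (tray x = +50, y = 0 mm). Three slots between wooden combs at tray y = -56, 0, +56 mm, each 16 mm wide in y and 92 mm long in x; comb tops at tray z = 56 mm.
- tray_bays (a point): On the floor (tray z = 6 mm) of the middle bracket compartment, at its middle (tray x = -60, y = 0 mm). Three compartments at tray y = -56, 0, +56 mm, inside 72 mm (x) by 50 mm (y), walls 10 mm above the floor; the front (-x) wall of each, 4 mm thick, has a 28 mm wide notch in its middle for the tab.
- swing_bar (a joint): Aluminium retaining arm of the tray, level, turning about an upright steel post. 0 rad = open, pointing away from the slots; grows clockwise seen from above; 2.1 rad = end stop, closed, lying along the tray's +y over all three glass slots. Its bar is 114 to 122 mm above the bench, 8 mm above the tops of seated glass. Turns with under 1 N at the knob, stays where left.
- swing_knob (a point): Top centre of the arm's upright round steel knob, 16 mm diameter, 34 mm above the bar (top 156 mm above the bench), 130 mm from the post's axis.
- swing_pivot (a point): On the turning axis (vertical) of the retaining arm, 122 mm above the bench.
- glass0: Glass cover, green pane, dark printed border, 80 mm wide (its x), 8 mm thick (its y), 100 mm high (its z), about 0.16 kg; stands on edge in the rack. Origin: middle of its lower edge. Same both ways round. Fragile: cracks if squeezed with over 50 N per finger, pressed on the tray or rack with over 60 N, dropped over 10 mm, or tipped past 0.5 rad. May be absent.
- glass1: Glass cover, green pane, dark printed border, 80 mm wide (its x), 8 mm thick (its y), 100 mm high (its z), about 0.16 kg; stands on edge in the rack. Origin: middle of its lower edge. Same both ways round. Fragile: cracks if squeezed with over 50 N per finger, pressed on the tray or rack with over 60 N, dropped over 10 mm, or tipped past 0.5 rad. May be absent.
- glass2: Glass cover, green pane, dark printed border, 80 mm wide (its x), 8 mm thick (its y), 100 mm high (its z), about 0.16 kg; stands on edge in the rack. Origin: middle of its lower edge. Same both ways round. Fragile: cracks if squeezed with over 50 N per finger, pressed on the tray or rack with over 60 N, dropped over 10 mm, or tipped past 0.5 rad. May be absent.
- bracket0: Steel foot bracket lying on the bench: base plate 64 mm (its x) by 40 mm (y) by 6 mm, an upright rib on the middle of it along x, 44 mm long, 10 mm thick (y), top at z = 38 mm, to hold it by; a tab 18 mm long, 16 mm wide, 6 mm thick sticks out of the plate's +x end. Origin: centre of the base plate's underside. 0.11 kg. May be absent.
- tab0 (a point): Outer end of the tab of bracket0, 50 mm from its origin along its +x.
- bracket1: Steel foot bracket lying on the bench: base plate 64 mm (its x) by 40 mm (y) by 6 mm, an upright rib on the middle of it along x, 44 mm long, 10 mm thick (y), top at z = 38 mm, to hold it by; a tab 18 mm long, 16 mm wide, 6 mm thick sticks out of the plate's +x end. Origin: centre of the base plate's underside. 0.11 kg. May be absent.
- tab1 (a point): Outer end of the tab of bracket1, 50 mm from its origin along its +x.
- bracket2: Steel foot bracket lying on the bench: base plate 64 mm (its x) by 40 mm (y) by 6 mm, an upright rib on the middle of it along x, 44 mm long, 10 mm thick (y), top at z = 38 mm, to hold it by; a tab 18 mm long, 16 mm wide, 6 mm thick sticks out of the plate's +x end. Origin: centre of the base plate's underside. 0.11 kg. May be absent.
- tab2 (a point): Outer end of the tab of bracket2, 50 mm from its origin along its +x.
- screw_cup: Clear plastic cup, 70 mm wide, 50 mm high; a bystander, to be left alone. Origin: its underside's centre.
- screwdriver: Screwdriver lying flat; a bystander, to be left alone. Origin: its underside's centre.
- tape_roll: Cardboard tape core, 90 mm wide, 25 mm high, lying flat; a bystander, to be left alone. Origin: its underside's centre.
- spray: Spray bottle, 60 mm wide, 170 mm high; a bystander, to be left alone. Origin: its underside's centre.
- small_carton: Small carton 80 x 110 x 50 mm; a bystander, to be left alone. Origin: its underside's centre.
Things that resemble listed ones, but are neither listed nor needed, are in the scene too. Leave any purple or turquoise look-alike of the bracket1 alone.

How it is judged (in metres and radians):
On the way, in this order (a step that is already met when the one before it is completed fails the run):
1. The rack's keeper is slid open (past 0.05 m of 0.065) while the retaining arm is still open (value of joint keeper above 0.05 m and value of joint swing_bar below 1 rad), for 0.2 s.
2. Every glass cover stands in a tray slot and every bracket lies in a compartment, tab through the notch, all released (x of glass0 in the frame of tray between 0.036 and 0.064 m and y of glass0 in the frame of tray between -0.07 and 0.07 m and z of each of glass0, glass1, glass2, bracket0, bracket1, bracket2 in the frame of tray below 0.011 m and angle between each of glass0, glass1, glass2's own z axis and vertical below 0.25 rad and linear speed of each of glass0, glass1, glass2, bracket0, bracket1, bracket2 below 0.05 m/s and x of glass1 in the frame of tray between 0.036 and 0.064 m and y of glass1 in the frame of tray between -0.07 and 0.07 m and x of glass2 in the frame of tray between 0.036 and 0.064 m and y of glass2 in the frame of tray between -0.07 and 0.07 m and x of bracket0 in the frame of tray between -0.069 and -0.051 m and y of bracket0 in the frame of tray between -0.069 and 0.069 m and angle between each of bracket0, bracket1, bracket2's own z axis and vertical below 0.1 rad and x of each of tab0, tab1, tab2 in the frame of tray below -0.098 m and x of bracket1 in the frame of tray between -0.069 and -0.051 m and y of bracket1 in the frame of tray between -0.069 and 0.069 m and x of bracket2 in the frame of tray between -0.069 and -0.051 m and y of bracket2 in the frame of tray between -0.069 and 0.069 m and contact force between the fingers and glass0 below 0.2 N and contact force between the fingers and glass1 below 0.2 N and contact force between the fingers and glass2 below 0.2 N and contact force between the fingers and bracket0 below 0.2 N and contact force between the fingers and bracket1 below 0.2 N and contact force between the fingers and bracket2 below 0.2 N and value of joint swing_bar below 1.2 rad), for 0.2 s.
3. The retaining arm is swung across over the glass (past 1.95 rad of 2.1) (value of joint swing_bar above 1.95 rad), for 0.2 s.
At the end, for the whole second after the job is handed in: Each glass stands in a tray slot (within 5 mm of its floor, 14 mm of its middle lengthwise, leaning < 0.25 rad); each bracket lies flat in a compartment (within 5 mm of floor, 9 mm of middle in x), tab out through the front notch; all released, at rest; retaining arm past 1.95 rad (x of glass0 in the frame of tray between 0.036 and 0.064 m and y of glass0 in the frame of tray between -0.07 and 0.07 m and z of each of glass0, glass1, glass2, bracket0, bracket1, bracket2 in the frame of tray below 0.011 m and angle between each of glass0, glass1, glass2's own z axis and vertical below 0.25 rad and linear speed of each of glass0, glass1, glass2, bracket0, bracket1, bracket2 below 0.05 m/s and x of glass1 in the frame of tray between 0.036 and 0.064 m and y of glass1 in the frame of tray between -0.07 and 0.07 m and x of glass2 in the frame of tray between 0.036 and 0.064 m and y of glass2 in the frame of tray between -0.07 and 0.07 m and x of bracket0 in the frame of tray between -0.069 and -0.051 m and y of bracket0 in the frame of tray between -0.069 and 0.069 m and angle between each of bracket0, bracket1, bracket2's own z axis and vertical below 0.1 rad and x of each of tab0, tab1, tab2 in the frame of tray below -0.098 m and x of bracket1 in the frame of tray between -0.069 and -0.051 m and y of bracket1 in the frame of tray between -0.069 and 0.069 m and x of bracket2 in the frame of tray between -0.069 and -0.051 m and y of bracket2 in the frame of tray between -0.069 and 0.069 m and value of joint swing_bar above 1.95 rad); the robot touches nothing.
It fails at once if A finger squeeze on a glass cover adds up to over 100 N (both fingers together) (contact force between the fingers and glass0 above 100 N or contact force between the fingers and glass1 above 100 N or contact force between the fingers and glass2 above 100 N).
It fails at once if A glass cover is knocked on or pressed into the tray or rack with over 60 N (contact force between any of glass0, glass1, glass2 and tray above 60 N or contact force between any of glass0, glass1, glass2 and rack above 60 N).
It fails at once if A glass cover is dropped from over about 10 mm (let go and falling faster than 0.45 m/s) ((contact force between the fingers and glass0 below 0.1 N and linear speed of glass0 above 0.45 m/s) or (contact force between the fingers and glass1 below 0.1 N and linear speed of glass1 above 0.45 m/s) or (contact force between the fingers and glass2 below 0.1 N and linear speed of glass2 above 0.45 m/s)).
It fails at once if A glass cover is tipped more than 0.5 rad (angle between any of glass0, glass1, glass2's own z axis and vertical above 0.5 rad).
It fails at once if A bystander is moved more than 30 mm (distance of any of screw_cup, screwdriver, tape_roll, spray, small_carton from where it was at the start of the episode above 0.03 m).
Of glass0, glass1, glass2 only 2 to 3 are there at a start; the rules pass over those that are not, and their reading is None.
Of bracket0, bracket1, bracket2 only 2 to 3 are there at a start; the rules pass over those that are not, and their reading is None.
At some moment in a run one of bracket0, bracket1, bracket2 may be knocked a few centimetres aside while the robot is not near it.
It also fails if it takes over 210 s, if anything falls off the work surface, if the arm or the gripper's body presses on something with over 40 N, if the wrist force passes 120 N, or if a joint passes its speed limit or range.

### The arm

A 7-joint arm with a two-finger parallel gripper is mounted at the origin on the work surface. World frame = base frame: x ahead of the robot, y to its left, z up, the work surface at z = 0. Lengths are in m, angles in degrees, forces in N, time in s.
With the tool pointing down it reaches from about 0.35 to 0.775 m from the base axis. Payload 3.1 kg.
Tool frame: the origin (TCP) lies on the centre line of the jaws, within the pads' length; the fingertips stand 17 mm ahead of it and the grasp point (between the pads) lies 2 mm behind it (robot.tip_reach is the distance from the TCP to the fingertips, in m); z points along the fingers, y is the line along which they close (so a half turn about z gives the same grasp; the last joint's range is limited). The gripper opens to 85 mm and grips with 20 to 120 N. Pads are 22 mm wide; open, the fingers measure 114 mm over their backs; the gripper's body (76 mm by 85 mm) begins 54 mm behind the grasp point. The pads swing forward as they close: fully open they stand 13 mm farther back than shut.
Start: joints at [73.7, 17.813, 0.802, 86.603, -0.252, 75.585, -1.558], TCP at [0.132, -0.534, 0.248] pointing down, gripper open.
Joint ranges: [-154.91, 154.91], [-16.99, 109.72], [-72.82, 74.43], [7.12, 147.25], [-82.49, 262.49], [11.32, 116.49], [-174.64, 174.64]. Speed limits (degrees/s): [159.86, 159.86, 180, 180, 180, 180, 180].

### API

Orientations are given as [roll, pitch, yaw] about the fixed x, y, z axes, in that order (R = Rz(yaw) Ry(pitch) Rx(roll)).
In Python, from station import robot, fingers, vision, workorder, recognise gives the robot as it stands. Calls block until the motion is done:
- robot.move_to(position, orientation): joint-space move of the TCP to a pose.
- robot.line_to(position, orientation=None, velocity=0.15, f_stop=None): straight line of the TCP; orientation=None keeps the orientation; velocity is the mean speed in m/s. With f_stop (N) it stops when the force on the tool has changed by that much, and returns True; else False.
- robot.move_j(angles): joint-space move.
- fingers.gripper_to(opening, force=None): opening from 0.0 (shut) to 1.0 (fully open); force is the grip in N (None keeps the last); returns when the fingers have stopped.
- robot.pause(seconds).
- robot.inverse_kinematics(position, orientation): joint angles nearest the present ones, or None.
- vision.grab_frame(name): name is "scene" or "top" or "wrist"; returns the picture (480x640x3 uint8, red, green, blue); there is no depth.
- vision.calibration(name): a dict with "mtx" (3x3 intrinsics, pixels), "extrinsics" (4x4, takes a point from world to camera coordinates); the wrist camera has in their place "T_tool_cam" (4x4, takes a point from camera to tool coordinates, whose origin is the TCP and whose axes are the flange's). Camera axes: x right, y up, looking along -z (the intrinsics and any distortion apply to the point x, -y, -z); pixel columns grow to the right and rows downward; lengths in m; the calibration is good to about 2 mm. A picture is of the moment at which its call begins: read the wrist's pose just before it. calibration takes no time and is no camera call.
A pose or a line that the arm cannot do raises robot.PlanningError and nothing moves.
- workorder.close_job(): hands the job in; it is judged then, once.
Trained networks look in the newest picture that a camera, given by its name, has taken for a name from the list of things; names that differ only in an ending like _2 or _b are one class to them, and where a whole thing is asked for, a point or a joint stands for the part that bears it (a point fixed in the world has none). Each returns a list of dicts, best first, with "p" (0 to 1); they miss things now and then, are a little off and sometimes report something else, mostly with a low value. They report only what shows in the picture. A call takes as long as a camera call. They do not tell look-alikes from the thing itself.
- recognise(label, camera): "rect" ([centre column, centre row, width, height] in pixels, round what is visible of it).
Readings, each from a call of its own:
- robot.current_time_s(): time.
- robot.current_joint_positions(): joint angles.
- robot.current_dq(): joint speeds.
- robot.current_joint_torque(): joint torques, N m.
- robot.current_tool_pos(): TCP position.
- robot.current_eef_rot(): TCP orientation.
- robot.current_contact_force(): force on the tool from outside, world axes, zero at the start.
- robot.current_torque(): the same for the moment, N m.
- robot.current_finger_gap(): opening from 0.0 (shut) to 1.0 (fully open).
- robot.current_gripper_force(): force on a finger pad.
Only numpy, scipy, OpenCV 4.12 (cv2) and the standard library are available. Lean on these libraries where they do the work, as an engineer would, in place of code of your own. Each camera call takes 0.05 s, during which the arm holds its last target. There are 200 camera calls.

## Working session

There is one attempt and no reset: what is moved stays moved. The work goes in short steps, each a Python script; the robot and the scene stay as the last script left them, time stands still between calls to the robot, and variables do not carry over. Pictures are saved under pics/ and viewed, at most 14 in all, crops included, and the job is handed in when it is done.

```bash
ls; mkdir -p pics; python3 - <<'E'
from station import robot, fingers, vision, workorder, recognise
import cv2, numpy as np
for n in ("top","scene"):
    im=vision.grab_frame(n); cv2.imwrite(f"pics/{n}0.png",im[:,:,::-1])
    c=vision.calibration(n); print(n,{k:(np.round(v,4).tolist() if hasattr(v,'__len__') and not isinstance(v,str) else v) for k,v in c.items()})
    for l in ["rack","keeper_knob","tray","swing_knob","swing_bar","glass0","bracket0","screw_cup","screwdriver","tape_roll","spray","small_carton"]:
        print(l,[(np.round(d["rect"]).astype(int).tolist(),round(d["p"],2)) for d in recognise(l,n)])
c=vision.calibration("wrist");print(c)
print(robot.current_tool_pos(),robot.current_eef_rot(),robot.current_time_s(),robot.tip_reach)
E
```

```text
pics
top {'mtx': [[473.0341, 0.0, 319.559], [0.0, 473.0341, 237.6937], [0.0, 0.0, 1.0]], 'extrinsics': [[0.0272, -0.9996, 0.0022, 0.0228], [0.9791, 0.0271, 0.2014, -0.5969], [-0.2013, -0.0033, 0.9795, -1.2], [0.0, 0.0, 0.0, 1.0]]}
rack [([227, 270, 91, 69], 0.84), ([439, 262, 118, 80], 0.41)]
keeper_knob [([440, 262, 118, 81], 0.72)]
tray [([438, 265, 118, 82], 0.97), ([225, 277, 16, 33], 0.41)]
swing_knob [([479, 269, 35, 75], 0.64), ([334, 260, 33, 14], 0.59)]
swing_bar [([480, 270, 27, 67], 0.89)]
glass0 [([225, 275, 18, 31], 0.74), ([247, 276, 13, 34], 0.64), ([440, 263, 112, 84], 0.53)]
bracket0 [([412, 198, 17, 27], 0.89), ([338, 224, 34, 16], 0.73), ([330, 152, 26, 17], 0.7), ([332, 262, 32, 14], 0.6), ([340, 296, 34, 18], 0.58)]
screw_cup [([282, 337, 25, 25], 0.9)]
screwdriver []
tape_roll [([388, 342, 36, 36], 0.8), ([340, 296, 30, 22], 0.53)]
spray [([161, 216, 33, 34], 0.68)]
small_carton [([271, 181, 39, 33], 0.78)]
scene {'mtx': [[509.2612, 0.0, 316.6901], [0.0, 509.2612, 238.7733], [0.0, 0.0, 1.0]], 'extrinsics': [[-0.7701, 0.6379, -0.0055, 0.4286], [-0.4963, -0.5938, 
[... 843 characters left out ...]
94, 110], 0.75)]
small_carton [([298, 336, 59, 58], 0.65), ([433, 385, 32, 50], 0.56)]
{'mtx': array([[361.71415727,   0.        , 322.18309921],
       [  0.        , 361.71415727, 241.58429344],
       [  0.        ,   0.        ,   1.        ]]), 'T_tool_cam': array([[ 3.86639488e-04,  9.63931543e-01,  2.66150017e-01,
         6.74238133e-02],
       [ 9.99999809e-01, -2.44235849e-04, -5.68148661e-04,
         7.92779755e-04],
       [-4.82653040e-04,  2.66150186e-01, -9.63931453e-01,
        -1.25418592e-01],
       [ 0.00000000e+00,  0.00000000e+00,  0.00000000e+00,
         1.00000000e+00]])}
[ 0.13226188 -0.53387609  0.24831336] [1.79997984e+02 6.68979232e-04 1.39152531e+01] 1.3 0.017
```

```bash
python3 - <<'E'
import cv2
im=cv2.imread("pics/top0.png")[120:390,140:540]; cv2.imwrite("pics/top0z.png",cv2.resize(im,None,fx=2,fy=2,interpolation=cv2.INTER_CUBIC))
E
```

```text
(no output)
```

View pics/top0z.png

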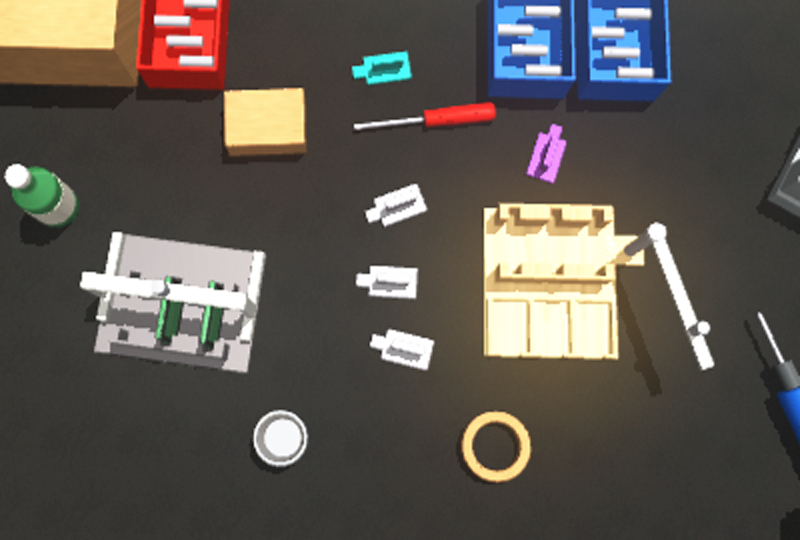

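View pics/scene0.png

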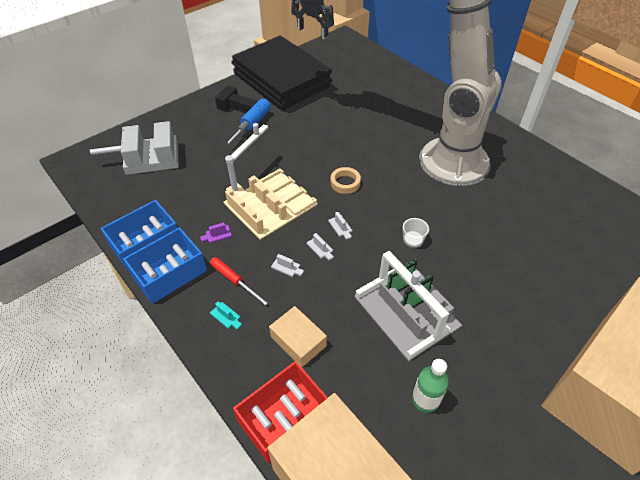

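```bash
cat > h.py <<'E'
from station import robot, fingers, vision, workorder, recognise
import cv2, numpy as np, json, pickle
from scipy.spatial.transform import Rotation as R
def tool_T():
    T=np.eye(4); T[:3,:3]=R.from_euler('xyz',robot.current_eef_rot(),degrees=True).as_matrix(); T[:3,3]=robot.current_tool_pos(); return T
def cam(n,T=None):
    c=vision.calibration(n)
    E=c["extrinsics"] if n!="wrist" else np.linalg.inv(T@c["T_tool_cam"])
    P=c["mtx"]@np.diag([1,-1,-1.])@E[:3]     # 3x4 projection
    return P
def proj(P,X):
    X=np.atleast_2d(X); q=np.c_[X,np.ones(len(X))]@P.T; return q[:,:2]/q[:,2:]
def onz(P,px,z):
    H=P[:,[0,1,3]].copy(); H[:,2]+=P[:,2]*z; q=np.linalg.inv(H)@[*px,1]; return q[:2]/q[2]
def tri(Ps,pxs):
    A=np.vstack([r for P,(u,v) in zip(Ps,pxs) for r in (u*P[2]-P[0],v*P[2]-P[1])])
    s=np.linalg.svd(A)[2][-1]; return s[:3]/s[3]
def wshot(name):
    T=tool_T(); im=vision.grab_frame("wrist"); cv2.imwrite(f"pics/{name}.png",im[:,:,::-1]); P=cam("wrist",T); np.save(f"pics/{name}.npy",P); return im,P
def down(yaw): return [180,0,yaw]
E
python3 - <<'E'
from h import *
P=cam("top")
for n,(u,v),z in [("tray",(550,280),.03),("rack",(180,300),.05),("knob",(162,290),.158),("b1",(396,204),.01),("b2",(388,282),.01),("b3",(402,350),.01),("pivot",(657,232),.122),("swknob",(702,328),.156),("g1",(168,310),.1),("g2",(211,315),.1),("cup",(280,438),.03),("tape",(496,446),.03),("turq",(382,68),.01),("pur",(547,153),.01)]:
    print(n,onz(P,(140+u/2,120+v/2),z).round(3))
robot.move_to([0.5,-0.25,0.3],down(0)); print(robot.current_time_s())
wshot("w_tray1")
robot.move_to([0.45,-0.06,0.3],down(0)); wshot("w_br1")
robot.move_to([0.45,0.14,0.35],down(0)); wshot("w_rack1")
robot.move_to([0.52,0.18,0.35],down(0)); wshot("w_rack2")
print(robot.current_time_s(), robot.current_joint_positions())
E
```

```text
tray [ 0.548 -0.221]
rack [0.504 0.274]
knob [0.502 0.276]
b1 [ 0.653 -0.011]
b2 [ 0.542 -0.002]
b3 [ 0.45  -0.023]
pivot [ 0.598 -0.339]
swknob [ 0.474 -0.378]
g1 [0.485 0.279]
g2 [0.48  0.224]
cup [0.329 0.135]
tape [ 0.327 -0.147]
turq [0.853 0.013]
pur [ 0.733 -0.223]
3.0083
5.2667 [   3.76183077   19.43965254  -34.80602203   73.65607851   10.95899959
   90.32477264 -119.63434611]
```

View pics/w_tray1.png

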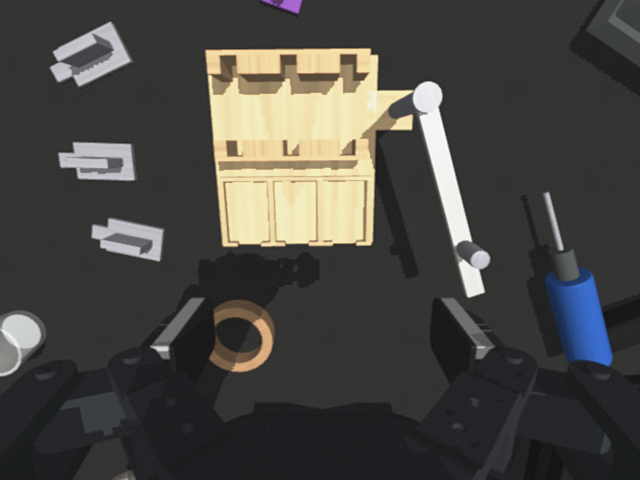

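View pics/w_rack1.png

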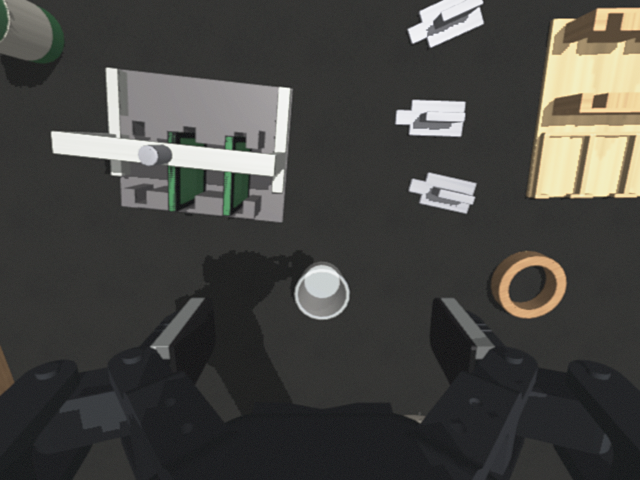

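View pics/w_br1.png

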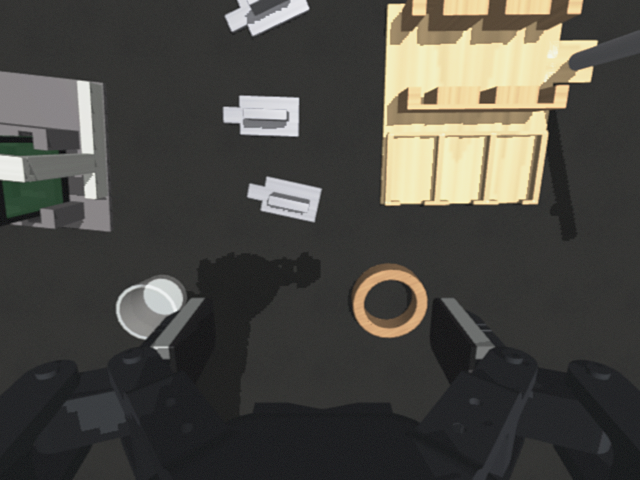

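```bash
cat > fit.py <<'E'
from h import *
from scipy.optimize import minimize
def box(x0,x1,y0,y1,z0,z1): return np.array([[x,y,z] for x in(x0,x1) for y in(y0,y1) for z in(z0,z1)])*1e-3
BR=[box(-32,32,-20,20,0,6),box(-22,22,-5,5,6,38),box(32,50,-8,8,0,6)]
GL=[box(-40,40,-4,4,0,100)]
def place(X,p):  # p=x,y,z,yaw(rad)
    c,s=np.cos(p[3]),np.sin(p[3]); return X@np.array([[c,s,0],[-s,c,0],[0,0,1]])+p[:3]
S=4
def sil(boxes,p,P,shape):
    m=np.zeros(shape,np.uint8)
    for b in boxes:
        q=proj(P,place(b,p)); cv2.fillConvexPoly(m,cv2.convexHull(np.round(q*16).astype(np.int32)),1,shift=4)
    return m>0
def fit_sil(boxes,views,p0,mask,freez=True):
    # views: list of (im_bgr,P); mask(im)->bool ; work on upscaled crops
    V=[]
    for im,P in views:
        q=np.vstack([proj(P,place(b,p0)) for b in boxes]); lo=np.floor(q.min(0)-14).astype(int); hi=np.ceil(q.max(0)+14).astype(int)
        if (lo<0).any() or hi[0]>640 or hi[1]>480: continue
        c=cv2.resize(im[lo[1]:hi[1],lo[0]:hi[0]],None,fx=S,fy=S,interpolation=cv2.INTER_CUBIC)
        A=np.array([[S,0,-lo[0]*S+(S-1)/2],[0,S,-lo[1]*S+(S-1)/2],[0,0,1.]])
        V.append((mask(c),A@P))
    def cost(d):
        p=[p0[0]+d[0]*.01,p0[1]+d[1]*.01,p0[2]+(d[2]*.01 if freez else 0),p0[3]+d[3]*.1]; e=0
        for m,P in V:
            s=sil(boxes,p,P,m.shape); e+=(s^m).sum()/(s|m).sum()
        return e/len(V)
    best=None
    for st in range(3):
        x0=np.zeros(4) if best is None else best.x
        r=minimize(cost,x0,method='Nelder-Mead',options=dict(initial_simplex=np.vstack([x0]+[x0+(.8/(st+1))*e for e in np.eye(4)]),xatol=.005,fatol=1e-4))
        if best is None or r.fun<best.fun: best=r
    d=best.x; return np.array([p0[0]+d[0]*.01,p0[1]+d[1]*.01,p0[2]+(d[2]*.01 if freez else 0),p0[3]+d[3]*.1]),best.fun,len(V)
def fit_edge(segs,views,p0,freez=False):
    # segs: Nx2x3 (mm); chamfer
    pts=np.vstack([a+(b-a)*np.linspace(0,1,40)[:,None] for a,b in np.array(segs,float)])*1e-3
    D=[]
    for im,P in views:
        e=cv2.Canny(cv2.GaussianBlur(im,(0,0),0.8),40,110); D.append((cv2.distanceTransform(255-e,cv2.DIST_L2,5),P))
    def cost(d):
        p=[p0[0]+d[0]*.01,p0[1]+d[1]*.01,p0[2]+(d[2]*.01 if freez else 0),p0[3]+d[3]*.1]; t=0
        for dt,P in D:
            q=proj(P,place(pts,p)); ok=(q>=1).all(1)&(q[:,0]<638)&(q[:,1]<478)
            v=cv2.remap(dt,q[ok,0].astype(np.float32)[:,None],q[ok,1].astype(np.float32)[:,None],cv2.INTER_LINEAR)
            t+=np.minimum(v,6).mean()
        return t/len(D)
    best=None
    for k in range(12):
        x0=np.random.default_rng(k).normal(0,.6,4)*(k>0)
        r=minimize(cost,x0,method='Nelder-Mead',options=dict(initial_simplex=np.vstack([x0]+[x0+.5*e for e in np.eye(4)])))
        if best is None or r.fun<best.fun: best=r
    d=best.x; return np.array([p0[0]+d[0]*.01,p0[1]+d[1]*.01,p0[2]+(d[2]*.01 if freez else 0),p0[3]+d[3]*.1]),best.fun
def rect(x0,x1,y0,y1,z): 
    c=[[x0,y0,z],[x1,y0,z],[x1,y1,z],[x0,y1,z]]; return [(np.array(c[i]),np.array(c[(i+1)%4])) for i in range(4)]
TRAY=sum([rect(-96,-24,y-25,y+25,16) for y in(-56,0,56)],[])+[(np.array([-102.5,-90,6]),np.array([-102.5,90,6])),(np.array([-102.5,90,6]),np.array([0,90,6]))]
RACK=[(np.array(a),np.array(b)) for a,b in [((-63,-105,6),(-63,105,6)),((-63,-105,6),(103,-105,6)),((103,-105,6),(103,105,6))]]
bright=lambda c: c.min(2)>75
E
cat > r1.py <<'E'
from fit import *
L=lambda n:(cv2.imread(f"pics/{n}.png"),np.load(f"pics/{n}.npy"))
vs={n:L(n) for n in("w_tray1","w_br1","w_rack1","w_rack2")}
out={}
for i,g in enumerate([(.653,-.011,110),(.542,-.002,90),(.45,-.023,75)]):
    p,e,n=fit_sil(BR,list(vs.values()),[g[0],g[1],0,np.radians(g[2])],bright); print("br",i,p.round(4),np.degrees(p[3]).round(1),round(e,3),n); out[f"b{i}"]=p
a,e=fit_edge(TRAY,[vs["w_tray1"],vs["w_br1"]],[.548,-.221,0,0]); print("tray",a.round(4),np.degrees(a[3]),e); out["tray"]=a
for n in("w_tray1","w_br1"): p,e=fit_edge(TRAY,[vs[n]],a); print(" ",n,p.round(4),e)
P=vs["w_rack1"][1]; fl,fr=onz(P,(122,207),.006),onz(P,(282,221),.006); d=fl-fr; y=np.arctan2(-d[0],d[1]); c=(fl+fr)/2+.063*np.array([np.cos(y),np.sin(y)]); print("rack0",c,y,np.linalg.norm(d))
a,e=fit_edge(RACK,[vs["w_rack1"],vs["w_rack2"]],[*c,0,y]); print("rack",a.round(4),np.degrees(a[3]),e); out["rack"]=a
pickle.dump(out,open("poses.pkl","wb"))
im=vs["w_rack1"][0].copy()
for a_,b_ in RACK: q=proj(P,place(np.array([a_,b_])*1e-3,out["rack"])).astype(int); cv2.line(im,q[0],q[1],(0,0,255),1)
for i in range(3):
  for b in BR: cv2.polylines(im,[cv2.convexHull(proj(P,place(b,out[f"b{i}"])).astype(np.int32))],True,(0,0,255),1)
im2=vs["w_tray1"][0].copy();P2=vs["w_tray1"][1]
for a_,b_ in TRAY: q=proj(P2,place(np.array([a_,b_])*1e-3,out["tray"])).astype(int); cv2.line(im2,q[0],q[1],(0,0,255),1)
A=cv2.resize(im[0:240,90:490],(800,480)); B=im2[30:260,180:500]
o=np.zeros((600,800,3),np.uint8); o[:300]=cv2.resize(im[0:230,90:500],(535,300))[:, :535] if 0 else 0
o[:300,:512]=cv2.resize(im[0:240,90:500],(512,300)); o[300:,:417]=cv2.resize(B,(417,300)); cv2.imwrite("pics/ov1.png",o)
E
python3 r1.py
```

```text
br 0 [ 6.5580e-01 -1.3600e-02  1.5000e-03  1.9645e+00] 112.6 0.132 2
br 1 [ 0.5463 -0.0055  0.0021  1.541 ] 88.3 0.064 4
br 2 [ 0.454  -0.0269  0.0017  1.3484] 77.3 0.057 4
tray [ 0.5493 -0.2211  0.      0.007 ] 0.40202358668027266 1.1421902179718018
  w_tray1 [ 0.5475 -0.2214  0.      0.0063] 0.8537859916687012
  w_br1 [ 0.5492 -0.2156  0.      0.0064] 1.038001298904419
rack0 [0.48995031 0.28735198] -0.09363978292233151 0.20955117828008324
rack [ 0.4896  0.287   0.     -0.1068] -6.116780441148778 0.8268119096755981
```

View pics/ov1.png

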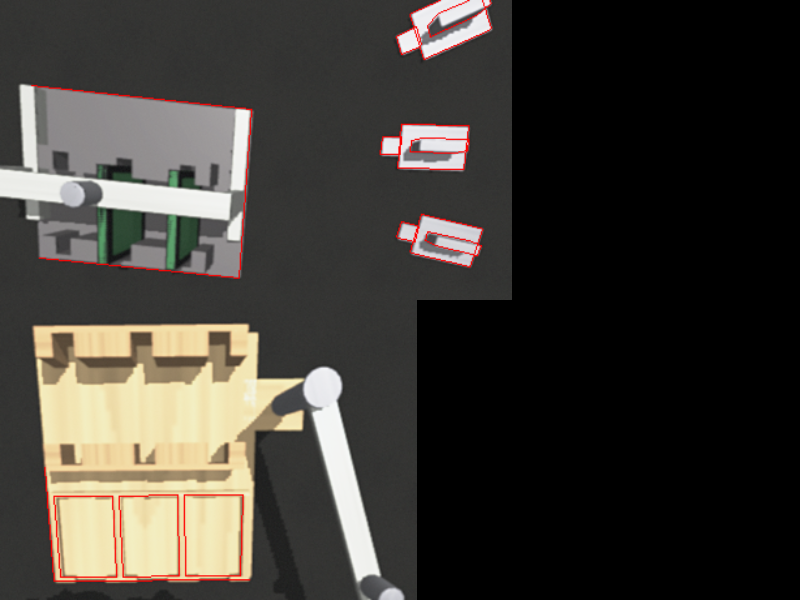

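```bash
cat > r2.py <<'E'
from fit import *
ps=pickle.load(open("poses.pkl","rb")); rk=ps["rack"]; P=np.load("pics/w_rack1.npy")
k=onz(P,(147.7,154.5),.158); print("knob",k, "rack frame", R.from_euler('z',-rk[3]).apply([k[0]-rk[0],k[1]-rk[1],0]).round(4))
yaw=np.degrees(rk[3]); u=np.array([np.cos(rk[3]),np.sin(rk[3])])
fingers.gripper_to(0,20)
s=k-u*0.045
robot.move_to([*s,.25],down(yaw)); robot.line_to([*s,.148],velocity=.12)
print("start",robot.current_tool_pos().round(4))
r=robot.line_to([*(k+u*.05),.148],velocity=.05,f_stop=10); p=robot.current_tool_pos(); print(r,p.round(4),((p[:2]-k)@u).round(4),robot.current_contact_force().round(1))
robot.line_to([*(p[:2]-u*.03),.148]); robot.line_to([*(p[:2]-u*.03),.26],velocity=.2)
fingers.gripper_to(1.0)
robot.move_to([.44,.27,.27],down(yaw)); wshot("w_rack3"); robot.move_to([.44,.22,.27],down(yaw)); wshot("w_rack4")
print(robot.current_time_s(),robot.current_joint_positions().round(0))
E
python3 r2.py
```

```text
knob [0.50855184 0.28417878] rack frame [ 0.0192 -0.0007  0.    ]
start [0.4645 0.2894 0.149 ]
True [0.5485 0.2797 0.1471] 0.0402 [ 0.7 -1.  -1. ]
11.95 [   1.   13.  -36.   92.    8.   77. -132.]
```

View pics/w_rack3.png

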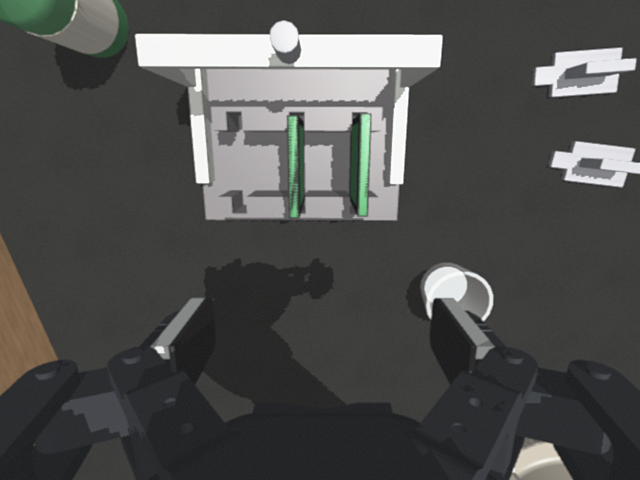

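```bash
cat > r3.py <<'E'
from fit import *
ps=pickle.load(open("poses.pkl","rb")); rk=ps["rack"]
L=lambda n:(cv2.imread(f"pics/{n}.png"),np.load(f"pics/{n}.npy")); vs=[L("w_rack3"),L("w_rack4")]
RF=RACK[:1]+[(np.array([-63,-105,6]),np.array([20,-105,6])),(np.array([-63,105,6]),np.array([20,105,6]))]
a,e=fit_edge(RF,vs,rk); print("rack",a.round(4),np.degrees(a[3]),e,"was",rk.round(4))
inv=lambda q:R.from_euler('z',-a[3]).apply([q[0]-a[0],q[1]-a[1],0]).round(4)
P=vs[0][1]; 
for px in((290,35),(290,67)): print("bar edge",inv(onz(P,px,.124)))
print("knob",inv(onz(P,(285,30),.158)))
green=lambda c:(c[:,:,1].astype(int)-c[:,:,2]>18)&(c[:,:,1].astype(int)>c[:,:,0]+8)
for i,y in enumerate((0,-.056)):
    g=place(np.array([[0,y,.006]]),a)[0]; p,e,n=fit_sil(GL,vs,[*g,a[3]],lambda c:cv2.morphologyEx(green(c).astype(np.uint8),cv2.MORPH_CLOSE,np.ones((15,15)))>0); print("glass",p.round(4),np.degrees(p[3]).round(1),round(e,3),n,inv(p)); ps[f"g{i}"]=p
ps["rack2"]=a; pickle.dump(ps,open("poses.pkl","wb"))
E
python3 r3.py
```

```text
rack [ 0.4907  0.2857  0.     -0.1214] -6.95727478510733 1.3061330318450928 was [ 0.4896  0.287   0.     -0.1068]
bar edge [0.088  0.0014 0.    ]
bar edge [0.0682 0.0016 0.    ]
knob [0.0819 0.0015 0.    ]
glass [ 0.4887  0.2885 -0.0018 -0.1304] -7.5 0.258 2 [-0.0024  0.0025  0.    ]
glass [ 0.484   0.2312 -0.0007 -0.1117] -6.4 0.21 2 [-0.    -0.055  0.   ]
```

```bash
cat > r4.py <<'E'
from fit import *
ps=pickle.load(open("poses.pkl","rb")); a=ps["rack2"]; t=ps["tray"]
inv=lambda q,a=a:R.from_euler('z',-a[3]).apply([q[0]-a[0],q[1]-a[1],0]).round(4)
L=lambda n:(cv2.imread(f"pics/{n}.png"),np.load(f"pics/{n}.npy")); vs=[L("w_rack3"),L("w_rack4")]
cs=[]
for im,P in vs:
    m=((im[:,:,1]>125)&(im[:,:,1].astype(int)-im[:,:,2]>25)).astype(np.uint8); m[:95]=0
    m=cv2.morphologyEx(m,cv2.MORPH_CLOSE,np.ones((7,3)))
    n,lab,st,ce=cv2.connectedComponentsWithStats(m); i=[j for j in range(1,n) if st[j,4]>150]; i.sort(key=lambda j:ce[j,0]); cs.append([cv2.minAreaRect(np.argwhere(lab==j)[:,::-1].astype(np.float32)) for j in i])
    print([[np.round(v,1) for v in c] for c in cs[-1]])
for c1,c2 in zip(*cs): X=tri([v[1] for v in vs],[c1[0],c2[0]]); print("top centre",X.round(4),inv(X))
robot.move_to([.45,-.19,.22],down(0)); wshot("w_tray3"); robot.move_to([.47,-.23,.24],down(0)); wshot("w_tray4")
vt=[L("w_tray3"),L("w_tray4")]
for v in (vt,vt[:1],vt[1:]): p,e=fit_edge(TRAY,v,t,freez=len(v)>1); print("tray",p.round(4),np.degrees(p[3]).round(2),e)
p,e=fit_edge(TRAY,vt,t); ps["tray2"]=p; print(p.round(4)); pickle.dump(ps,open("poses.pkl","wb"))
im,P=vt[0]; im=im.copy()
SL=sum([rect(4,96,y-8,y+8,56) for y in(-56,0,56)],[])
for a_,b_ in TRAY+SL: q=proj(P,place(np.array([a_,b_])*1e-3,p)).astype(int); cv2.line(im,q[0],q[1],(0,0,255),1)
cv2.imwrite("pics/ov2.png",im)
E
python3 r4.py
```

```text
[[array([292.6, 166. ]), array([100.1,   8.2]), np.float64(89.2)], [array([364. , 164.5]), array([  9.1, 101.2]), np.float64(1.4)]]
[[array([226.9, 184.7]), array([83.3,  7.3]), np.float64(86.0)], [array([297.6, 178. ]), array([92.1,  7.6]), np.float64(89.1)]]
top centre [0.4885 0.2861 0.1138] [-0.0023  0.0001  0.    ]
top centre [0.4852 0.2313 0.1082] [ 0.0011 -0.0547  0.    ]
tray [ 0.5465 -0.2192 -0.0094  0.0067] 0.38 0.9332196712493896
tray [ 0.5489 -0.2216  0.      0.0088] 0.51 1.293984293937683
tray [ 0.5489 -0.2215  0.      0.0078] 0.45 0.9171680808067322
[ 0.5489 -0.2216  0.      0.0085]
```

View pics/ov2.png

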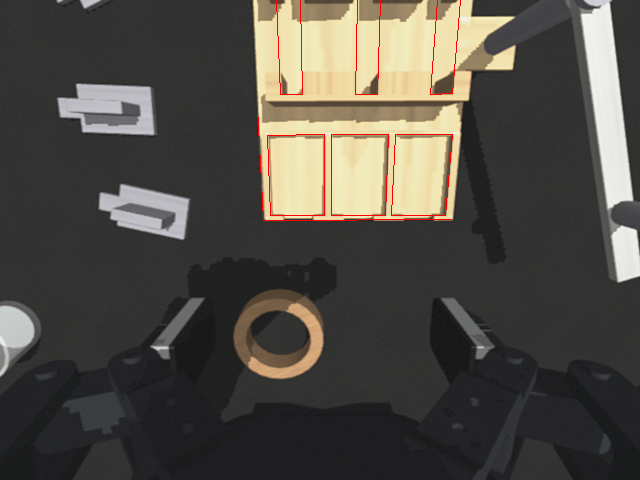

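```bash
cat > glass.py <<'E'
from fit import *
import sys
ps=pickle.load(open("poses.pkl","rb")); a=ps["rack2"]; t=ps["tray2"]
def do(xy,yaw,slot_y):
    yr=np.degrees(a[3]); z=.092
    fingers.gripper_to(.45,25)
    robot.move_to([*xy,.22],down(yr)); robot.line_to([*xy,z],velocity=.08,f_stop=8)
    print("at",robot.current_tool_pos().round(4),robot.current_contact_force().round(1))
    fingers.gripper_to(0.0,25); robot.pause(.2); print("gap",robot.current_finger_gap(),robot.current_gripper_force())
    z0=robot.current_tool_pos()[2]
    robot.line_to([*xy,z0+.03],velocity=.05); robot.line_to([*xy,.26],velocity=.12); print("gap",robot.current_finger_gap(),robot.current_gripper_force(),robot.current_contact_force().round(1))
    d=place(np.array([[.050,slot_y,0]]),t)[0][:2]; yt=np.degrees(t[3])
    robot.line_to([*d,.26],down(yt),velocity=.2); print("above",robot.current_tool_pos().round(4),robot.current_eef_rot().round(1))
    robot.line_to([*d,z0+.065],velocity=.1); wshot(f"w_g{slot_y}"); 
    r=robot.line_to([*d,z0+.012],velocity=.06,f_stop=6); print("mid",r,robot.current_tool_pos().round(4),robot.current_contact_force().round(1))
    if r: return
    r=robot.line_to([*d,z0-.004],velocity=.015,f_stop=3); print("down",r,robot.current_tool_pos().round(4),robot.current_contact_force().round(1),z0)
    if robot.current_tool_pos()[2]>z0+.004: return
    fingers.gripper_to(.45,25); robot.pause(.2); robot.line_to([*d,.24],velocity=.15); print(robot.current_time_s())
E
python3 - <<'E'
from glass import *
do([.4885,.2861],0,.056)
E
```

```text
at [0.4888 0.2864 0.0926] [0.3 0.6 0.2]
gap 0.0880215194118281 29.54507052898407
gap 0.08821533817824374 29.120149612426758 [ 0.2 -0.  -0.8]
above [ 0.5985 -0.1639  0.2602] [-180.    -0.     0.6]
mid False [ 0.5989 -0.1651  0.1048] [ 0.9 -0.3 -1.3]
down True [ 0.5982 -0.165   0.0923] [-0.6  0.1  4.7] 0.09229924483316701
27.9167
```

```bash
python3 - <<'E'
from glass import *
do([.4852,.2313],0,0.0)
# bracket IK checks and fresh look at brackets
for yw in (-68,-92,112,88): 
    q=robot.inverse_kinematics([.5463,-.0055,.05],down(yw)); print(yw,None if q is None else np.round(q))
for yw in (0.5,180.5):
    q=robot.inverse_kinematics([.489,-.22,.05],down(yw)); print(yw,None if q is None else np.round(q))
robot.move_to([.5,-.06,.3],down(0)); wshot("w_br2"); robot.move_to([.47,-.0,.3],down(0)); wshot("w_br3"); print(robot.current_time_s())
E
```

```text
at [0.4856 0.2315 0.0925] [-0.1 -0.1  0.1]
gap 0.08730162948462344 27.213922441005707
gap 0.08908874369962981 26.767166554927826 [-0.  -1.  -1.7]
above [ 0.599  -0.22    0.2603] [-180.    -0.     0.6]
mid False [ 0.5994 -0.2211  0.1048] [-0.6  0.3 -1.9]
down True [ 0.5987 -0.2211  0.0923] [0.  0.1 5.7] 0.09229210656503845
41.2917
-68 [ -10.   29.   11.  102.   -7.   50. -153.]
-92 [ -25.   31.   32.  102.  -21.   52. -165.]
112 [ 42.  47. -66. 100.  48.  66. -17.]
88 [ 39.  44. -61. 100.  43.  63. -38.]
0.5 [ 55.  36. -46. 102.  31.  56. -93.]
180.5 [ 64.  44. -62. 102.  43.  62.  78.]
42.575
```

View pics/w_br2.png

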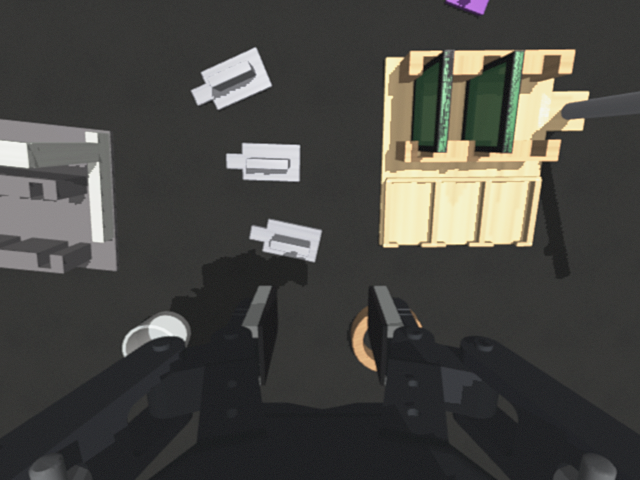

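```bash
cat > br.py <<'E'
from fit import *
t=pickle.load(open("poses.pkl","rb"))["tray2"]
def look(i,g,views):
    p,e,n=fit_sil(BR,views,g,bright,freez=False); print("br",i,p.round(4),np.degrees(p[3]).round(1),round(e,3),n); return p
def do(p,bay_y):
    z=.033; yaw=np.degrees(p[3]); fingers.gripper_to(.45,40)
    robot.move_to([p[0],p[1],.13],down(yaw)); r=robot.line_to([p[0],p[1],z],velocity=.08,f_stop=10)
    print("at",r,robot.current_tool_pos().round(4))
    if r: robot.line_to([p[0],p[1],.15]); return False
    fingers.gripper_to(0.0,40); robot.pause(.2); z0=robot.current_tool_pos()[2]
    robot.line_to([p[0],p[1],.17],velocity=.12); print("gap",robot.current_finger_gap(),robot.current_gripper_force(),z0)
    d=place(np.array([[-.060,bay_y,0]]),t)[0][:2]; yt=np.degrees(t[3])+180
    robot.move_to([*d,.17],down(yt)); wshot(f"w_bay{bay_y}"); print("above",robot.current_tool_pos().round(4),robot.current_eef_rot().round(1))
    r=robot.line_to([*d,z0+.022],velocity=.1,f_stop=8); print(r,robot.current_tool_pos().round(4))
    r=robot.line_to([*d,z0+.001],velocity=.02,f_stop=5); zz=robot.current_tool_pos()[2]; print("down",r,zz-z0,robot.current_contact_force().round(1))
    if zz-z0>.011: return False
    fingers.gripper_to(.2); robot.pause(.2); robot.line_to([*d,.17],velocity=.15); print(robot.current_time_s()); return True
E
python3 - <<'E'
from br import *
ps=pickle.load(open("poses.pkl","rb")); L=lambda n:(cv2.imread(f"pics/{n}.png"),np.load(f"pics/{n}.npy")); vs=[L("w_br2"),L("w_br3")]
b=[]
for i in range(3): g=ps[f"b{i}"].copy(); g[2]=0; b.append(look(i,g,vs))
ps["bb"]=b; pickle.dump(ps,open("poses.pkl","wb"))
do(b[1],.056)
robot.move_to([.47,-.04,.3],down(90)); wshot("w_br4")
E
```

```text
br 0 [0.634  0.0275 0.     1.9506] 111.8 0.107 1
br 1 [ 0.5463 -0.0048  0.      1.5512] 88.9 0.076 2
br 2 [ 0.4536 -0.0271  0.      1.3525] 77.5 0.06 2
at False [ 0.5468 -0.0046  0.0336]
gap 0.10474563874507575 40.270734429359436 0.03348698121240002
above [ 0.4885 -0.1655  0.17  ] [ 180.     0.  -179.5]
False [ 0.4891 -0.1661  0.0562]
down True 0.005971114717583728 [-0.3  0.1  4.4]
52.4667
```

View pics/w_br4.png

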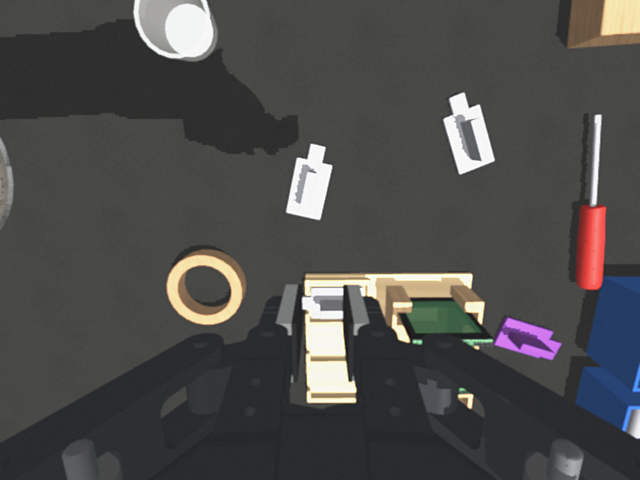

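```bash
python3 - <<'E'
from br import *
ps=pickle.load(open("poses.pkl","rb")); L=lambda n:(cv2.imread(f"pics/{n}.png"),np.load(f"pics/{n}.npy")); b=ps["bb"]
look(0,b[0],[L("w_br4")]); p=look(2,b[2],[L("w_br4")])
ok=do((p+b[2])/2,0.0)
if ok:
    robot.move_to([.5,-.03,.3],down(90)); im,P=wshot("w_br5"); p=look(0,b[0],[(im[:,:,::-1].copy(),P)])
    if np.linalg.norm(p[:2]-b[0][:2])<.006: do(p,-.056)
robot.move_to([.36,-.2,.3],down(0)); wshot("w_end"); print(robot.current_time_s())
E
```

```text
br 0 [0.6338 0.029  0.     1.9547] 112.0 0.068 1
br 2 [ 0.4539 -0.0258  0.      1.3553] 77.7 0.117 1
at False [ 0.4543 -0.0264  0.0335]
gap 0.10408448876243208 39.941598773002625 0.03345075211244739
above [ 0.4889 -0.2214  0.17  ] [ 180.    -0.  -179.5]
False [ 0.4896 -0.2221  0.0562]
down True 0.006056180345678147 [-0.9 -0.3  3. ]
63.4667
br 0 [0.6335 0.0285 0.     1.9481] 111.6 0.08 1
at False [0.634  0.0286 0.0337]
gap 0.1041088407743615 40.83690583705902 0.033590093443456426
above [ 0.4901 -0.2768  0.1701] [ 180.     0.  -179.4]
False [ 0.4901 -0.2782  0.0564]
down True 0.0059499265591186 [-0.2 -0.8  4. ]
74.525
76.8583
```

View pics/w_end.png

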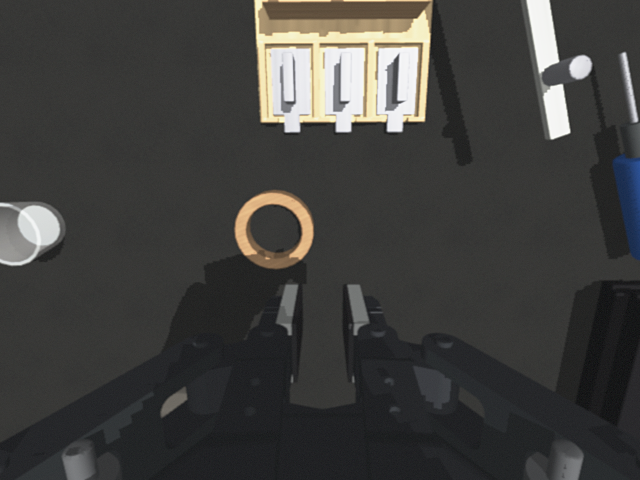

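```bash
python3 - <<'E'
from fit import *
t=pickle.load(open("poses.pkl","rb"))["tray2"]
P1,P2,P3=[np.load(f"pics/{n}.npy") for n in("w_tray1","w_end","w_tray3")]
print("knob tri",tri([P1,P2],[(480,259),(579,68)]).round(4),onz(P1,(480,259),.156).round(4),onz(P2,(579,68),.156).round(4))
print("piv",onz(P1,(427,97),.122).round(4))
k=(onz(P1,(480,259),.156)+onz(P2,(579,68),.156))/2; c=onz(P1,(427,97),.122); d=k-c
th=np.degrees(np.arctan2(d[1],d[0]))%360; print("r",np.hypot(*d),th)
ti=R.from_euler('z',-t[3]).apply([*(c-t[:2]),0]);print("pivot in tray",ti)
for a in np.arange(th,th-121,-20):
    u=np.radians(a); tp=c+.13*np.array([np.cos(u),np.sin(u)])-.03*np.array([np.sin(u),-np.cos(u)])
    print(round(a),tp.round(3),[None if (q:=robot.inverse_kinematics([*tp,.151],down((a-90+s+180)%360-180))) is None else np.round(q).tolist() for s in(0,180)])
E
```

```text
knob tri [ 0.4767 -0.3777  0.1526] [ 0.4778 -0.3762] [ 0.4761 -0.3754]
piv [ 0.6001 -0.3351]
r 0.12973451888520132 198.3052402676535
pivot in tray [ 0.05027869 -0.11394555  0.        ]
198 [ 0.486 -0.404] [[40.0, 31.0, -3.0, 81.0, 2.0, 68.0, 55.0], [32.0, 31.0, 10.0, 81.0, -6.0, 68.0, -119.0]]
178 [ 0.469 -0.361] [[36.0, 27.0, -0.0, 88.0, 0.0, 65.0, 34.0], [28.0, 27.0, 11.0, 88.0, -5.0, 65.0, -142.0]]
158 [ 0.468 -0.315] [[32.0, 24.0, 1.0, 93.0, -0.0, 64.0, 11.0], [24.0, 24.0, 11.0, 93.0, -5.0, 64.0, -166.0]]
138 [ 0.483 -0.271] [[27.0, 22.0, 1.0, 94.0, -0.0, 63.0, -14.0], [-16.0, 35.0, 65.0, 96.0, -33.0, 71.0, -165.0]]
118 [ 0.512 -0.235] [[23.0, 23.0, -1.0, 93.0, 0.0, 64.0, -39.0], [63.0, 37.0, -62.0, 91.0, 34.0, 72.0, 114.0]]
98 [ 0.552 -0.211] [[21.0, 26.0, -3.0, 88.0, 1.0, 65.0, -64.0], [57.0, 40.0, -62.0, 87.0, 36.0, 75.0, 90.0]]
78 [ 0.597 -0.202] [[20.0, 31.0, -4.0, 81.0, 2.0, 68.0, -86.0], [29.0, 32.0, -18.0, 81.0, 10.0, 69.0, 88.0]]
```

```bash
cat > swing.py <<'E'
from fit import *
c=np.array([.6001,-.3351]); 
def pose(a,off):
    u=np.radians(a); return [*(c+.13*np.array([np.cos(u),np.sin(u)])-off*np.array([np.sin(u),-np.cos(u)])),.151],down(a-90)
fingers.gripper_to(0,20)
p,o=pose(198,.045); robot.move_to([*p[:2],.24],o); robot.line_to(p,velocity=.12)
p,o=pose(198,.022); robot.line_to(p,o,velocity=.05,f_stop=8)
a=198
while a>70:
    a-=6; p,o=pose(a,.0195); r=robot.line_to(p,o,velocity=.07,f_stop=8)
    if r: print("stop at",a,robot.current_contact_force().round(1)); break
q=robot.current_tool_pos(); print(a,q.round(4),robot.current_time_s())
u=np.radians(a); b=np.array([np.sin(u),-np.cos(u)]); robot.line_to([*(q[:2]-.03*b),.152],velocity=.1); robot.line_to([*(q[:2]-.03*b),.26],velocity=.15)
robot.move_to([.45,-.25,.33],down(0)); wshot("w_fin"); print(robot.current_time_s())
E
python3 swing.py
```

```text
stop at 84 [-1.9  0.9  1. ]
84 [ 0.5795 -0.2046  0.1495] 87.025
88.975
```

View pics/w_fin.png

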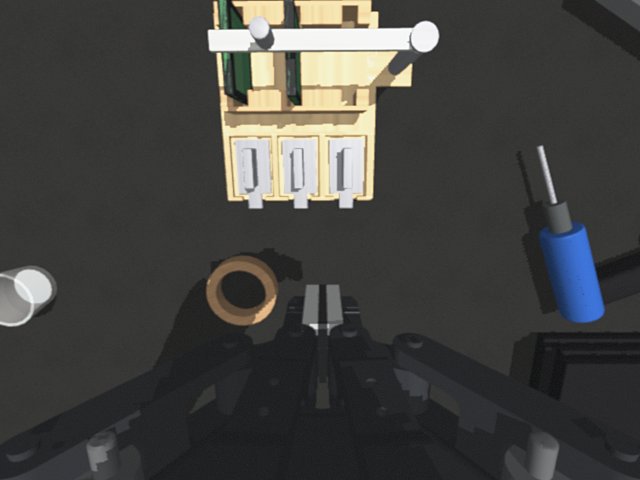

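```bash
python3 - <<'E'
from h import *
P1,P2=np.load("pics/w_tray1.npy"),np.load("pics/w_fin.npy")
ang=lambda a,b:np.degrees(np.arctan2(*(b-a)[::-1]))%360
print("bar start",ang(onz(P1,(421,112),.122),onz(P1,(467,297),.122)),ang(onz(P1,(438,108),.122),onz(P1,(484,290),.122)))
print("bar now",ang(onz(P2,(400,49),.122),onz(P2,(211,51),.122)),ang(onz(P2,(410,29),.122),onz(P2,(209,31),.122)))
k=onz(P2,(259,26),.156);c=onz(P2,(425,37),.122);print("knob now",k,c,np.linalg.norm(k-c),ang(c,k))
E
```

```text
bar start 198.46133832434842 199.36546037510493
bar now 90.50988598425292 90.46841821111569
knob now [ 0.59938874 -0.20414657] [ 0.60054612 -0.33563736] 0.1314958849732388 90.50430704627307
```

```bash
python3 -c "
from h import *
print(workorder.close_job())"
```

```text
the job is handed in; nothing more can be done
None
```

I handed the job in at about 89 s of the 210 s allowed. Keeper is open, both glass covers are in tray slots, all three brackets are flat with tabs through the notches, and the retaining arm is at its stop. The hand-in call returned no verdict, so I checked this only against camera images and force readings.

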